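Index the soldering turntable one hole on

TASK

Press the orange plunger on the soldering turntable in and, keeping it pressed, turn the table round to the next hole, the one with the green marker beside it: go straight there, not towards the red marker and not past the green one. Let the plunger spring back out so that its pin locks in that hole, and leave the hand clear. Only press and push with the fingertips: do not pinch or lift anything, and leave the silver ring and charcoal block sitting where they are on the table's board and everything else on the bench undisturbed.

Things in the scene. Friction and masses are not known exactly. Their poses are not given: they have to be found in the camera images.
- hub (a point): Turntable's centre, on its upright axis, 58 mm above the bench, fixed to the base (dark foot 336 mm across; another place and yaw each time). z up; x points from the axis to the hole where the pin starts. A fixed aluminium index ring (radii 124 to 148 mm, top 42 mm above the bench) has 8 holes, 45 degrees (0.785 rad) apart: radial slots 13 mm wide.
- turntable (a joint): Table angle from the starting hole, rad, + anticlockwise from above; the neighbouring holes are at +0.785 and -0.785. Steel disc 236 mm across, top at 46 mm, with a board fixed on it. It turns only while the plunger is pressed, with light friction (0.04 N m), and stays where it is left; locked, the pin has 1.5 mm play each way.
- plunger (a joint): How far the plunger is pressed in, m: 0 out (locked), 0.012 fully in. Spring: about 3 N at the start, 7 N fully in. The pin is clear of the ring from about 0.008; let go away from a hole, it stays caught under the ring at about 0.007. Its rounded end finds the hole if let go within about 3 mm of it.
- cap_top (a point): Centre of the top of the plunger's orange cap: flat, 33 mm across, 12 mm high, near the table's rim, 106 mm from the axis, top 80 mm above the bench when out. Pressed straight down; goes round with the table. Within 60 mm of it nothing on the table is higher than 54 mm above the bench (the grey lug under the cap).
- pin (a point): Tip of the plunger's brass pin (10 mm thick), 29 mm farther out than the cap's centre, 135 mm from the axis; when locked it shows in a hole of the ring, 1 mm above it.
- green_marker: Green round marker post, 17 mm across, 38 mm high, fixed on the foot 158 mm from the axis, just outside the hole to go to: the next one, on either the one or the other side of the starting hole. Origin under its centre, 8 mm above the bench.
- red_marker: Red round marker post, same form, just outside the neighbouring hole on the other side.
- board_top (a point): Centre of the top of the sand-coloured soldering board (120 x 120 mm, top 58 mm above the bench), 20 mm from the axis on the side away from the plunger; turns with the table, x towards the plunger, z up.
- silver_ring: Loose silver ring lying flat on the board, 25 mm across, 7 mm high; origin under its centre. It rides with the table.
- charcoal_block: Loose black charcoal block on the board, 45 x 30 x 22 mm; origin under its centre. It rides with the table.
- tweezers: Loose steel tweezers lying on the bench, 150 mm long; origin under the middle.
- glass_bowl: Loose glass bowl on the bench, 100 mm across, 45 mm high; origin under its centre.
- scriber: Loose scriber with a wooden handle lying on the bench, 170 mm long; origin under the middle.
- flux_jar: Loose green glass jar on the bench, 52 mm across, 60 mm high; origin under its centre.
- pin_dish: Loose small white dish on the bench, 70 mm across, 25 mm high; origin under its centre.

How it is judged:
On the way, in this order (a step that is already met when the one before it is completed fails the run):
1. the plunger is pressed in by the hand until the pin is clear, at the starting hole (value of joint plunger above 0.0065 m and value of joint turntable between -0.1 and 0.1 rad and contact force between plunger and the fingers above 0.5 N), for 0.05 s.
2. the table is turned to the hole with the green marker (((y of green_marker in the frame of hub above 0 m and value of joint turntable between 0.7354 and 0.8354 rad) or (not (y of green_marker in the frame of hub above 0 m) and value of joint turntable between -0.8354 and -0.7354 rad))), for 0.1 s.
At the end, for the whole second after the job is handed in: The table stands still within 0.03 rad of the hole beside the green marker, the plunger is out to within 2 mm (pin locked in that hole), and the ring and block still lie in their places on the board (((y of green_marker in the frame of hub above 0 m and value of joint turntable between 0.7554 and 0.8154 rad) or (not (y of green_marker in the frame of hub above 0 m) and value of joint turntable between -0.8154 and -0.7554 rad)) and value of joint plunger below 0.002 m and velocity of joint turntable between -0.05 and 0.05 rad/s and x of silver_ring in the frame of board_top between -0.007 and 0.037 m and y of silver_ring in the frame of board_top between 0.003 and 0.047 m and z of silver_ring in the frame of board_top between -0.005 and 0.01 m and x of charcoal_block in the frame of board_top between -0.032 and 0.012 m and y of charcoal_block in the frame of board_top between -0.05 and -0.006 m and z of charcoal_block in the frame of board_top between -0.005 and 0.01 m); the robot touches nothing.
It fails at once if the table is turned more than 0.2 rad towards the red marker ((y of green_marker in the frame of hub above 0 m and value of joint turntable below -0.2 rad) or (not (y of green_marker in the frame of hub above 0 m) and value of joint turntable above 0.2 rad)).
It fails at once if the table is turned more than 0.2 rad past the green hole (value of joint turntable above 0.985 rad or value of joint turntable below -0.985 rad).
It fails at once if the silver ring or the charcoal block is lifted or leaves its place on the board (12 to 32 mm off) (not (x of silver_ring in the frame of board_top between -0.007 and 0.037 m and y of silver_ring in the frame of board_top between 0.003 and 0.047 m and z of silver_ring in the frame of board_top between -0.005 and 0.01 m) or not (x of charcoal_block in the frame of board_top between -0.032 and 0.012 m and y of charcoal_block in the frame of board_top between -0.05 and -0.006 m and z of charcoal_block in the frame of board_top between -0.005 and 0.01 m)).
It fails at once if the robot pushes the silver ring or the charcoal block (over 0.5 N) (contact force between any of the arm, the fingers and silver_ring above 0.5 N or contact force between any of the arm, the fingers and charcoal_block above 0.5 N).
It fails at once if something loose on the bench is moved more than 15 mm (distance of any of tweezers, glass_bowl, scriber, flux_jar, pin_dish from where it was at the start of the episode above 0.015 m).
It also fails if it takes over 35 s, if anything falls off the work surface, if the arm or the gripper's body presses on something with over 40 N, if the wrist force passes 120 N, or if a joint passes its speed limit or range.

ROBOT

A 7-joint arm with a two-finger parallel gripper is mounted at the origin on the work surface. World frame = base frame: x ahead of the robot, y to its left, z up, the work surface at z = 0. Lengths are in m, angles in rad, forces in N, time in s.
With the tool pointing down it reaches from about 0.4 to 0.85 m from the base axis. Payload 4.5 kg.
Tool frame: the origin (TCP) lies midway between the tips of the shut fingers; the grasp point (between the pads) lies 19 mm behind it; z points along the fingers, y is the line along which they close (so a half turn about z gives the same grasp; the last joint's range is limited). The gripper opens to 88 mm and grips with 3 to 60 N. Pads are 18 mm wide; open, the fingers measure 123 mm over their backs; the gripper's body (75 mm by 187 mm) begins 45 mm behind the grasp point.
Start: joints at [1.378, 0.689, -0.195, 1.565, 0.157, 0.902, -0.215], TCP at [0.141, -0.609, 0.239] pointing down, gripper open.
Joint ranges: [-3.01, 3.01], [-0.46, 2.08], [-1.47, 1.51], [0.13, 2.56], [-1, 4.14], [0.04, 2.09], [-2.66, 2.66]. Speed limits (rad/s): [2.57, 2.57, 3.14, 3.14, 3.14, 3.14, 3.14].

INTERFACE

Orientations are given as a unit quaternion [x, y, z, w].
In Python, from plant import r gives the robot as it stands. The module is installed in compiled form; this text tells all that it offers.
- The arm moves only by the tool step_arm, never from a script. Its argument "series" is a list of rows, each a list of 7 numbers: the shift along the world's x, y, z in mm, then the turn, a rotation vector about the world's x, y, z in rad, then the closure, from 0 (fully open) to 1 (shut). A call has 1 to 20 rows; each row shifts and turns the commanded pose from where the row before left it; what a row does not reach is not made up. A row lasts 1/10 s, in which the tool goes at most 50 mm and 8.59 degrees, less where a joint would pass 70% of its speed; a pose out of reach is approached as far as the arm can. A call is refused whole if a number of a shift passes 50 or a number of a turn 0.15, either way. A call with a gripper value outside its range is refused whole. The fingers move at their own pace and stop on an object; "force" is the grip in N (left out, the last holds). Time passes only in rows, so rows that do not move let the fingers close. It gives the time, the measured TCP pose, the force, the opening and the grip force at its end, in the units of the state.
- r.get_state(): the state, without advancing time (a new reading comes with each control period).
- r.snapshot(name): name is "side" or "top"; returns (picture, depth): 420x560x3 uint8, blue, green, red; 420x560 float32, m along the optical axis (not along the pixel's ray), 0 where there is no reading.
- r.get_calibration(name): a dict with "intrinsics" (3x3 intrinsics, pixels), "pose" (4x4, takes a point from camera to world coordinates). Camera axes: x right, y up, looking along -z (the intrinsics and any distortion apply to the point x, -y, -z); pixel columns grow to the right and rows downward; lengths in m; the calibration is good to about 2 mm. A picture is of the moment at which its call begins. get_calibration takes no time and is no camera call.
- r.finish_job(): hands the job in; it is judged then, once.
The state is a dict: "clock": time; "q": joint angles; "qd": joint speeds; "joint_torque": joint torques, N m; "tool_pos": TCP position; "eef_rot": TCP orientation; "contact_force": force on the tool from outside, world axes, zero at the start; "moment": the same for the moment, N m; "opening": opening from 0.0 (shut) to 1.0 (fully open); "finger_force": force on a finger pad.
Only numpy, scipy, OpenCV 4.12 (cv2) and the standard library are available. Lean on these libraries where they do the work, as an engineer would, in place of code of your own. Each camera call takes 0.05 s, during which the arm holds its last target. There are 200 camera calls.

## Working session

There is one attempt and no reset: what is moved stays moved. The work goes in short steps, Python scripts to look and compute and a tool call to move; the robot and the scene stay as the last step left them, time stands still between calls to the robot, and variables do not carry over. Pictures are saved under pics/ and viewed, at most 10 in all, crops included, and the job is handed in when it is done.

Besides the shell and the picture viewer there is one more tool, called as name([rows], argument=value, ...), one row to a line, values as JSON. step_arm: Moves the arm, as the interface text tells. Its arguments: {"type":"object","properties":{"series":{"type":"array"},"force":{"type":"number"}},"required":["series"]}

```bash
mkdir -p pics
cat > h.py <<'E'
import numpy as np, cv2
from plant import r
def back(name,u,v,z=None,d=None):
    c=r.get_calibration(name);K=np.array(c["intrinsics"]);T=np.array(c["pose"])
    x=(u-K[0,2])/K[0,0];y=(v-K[1,2])/K[1,1]
    ray=T[:3,:3]@np.array([x,-y,-1.]);o=T[:3,3]
    s=d if d is not None else (z-o[2])/ray[2]
    return o+s*ray
E
python3 - <<'E'
from h import *
for n in("top","side"):
    p,d=r.snapshot(n);cv2.imwrite(f"pics/{n}0.png",p);np.save(n+"d.npy",d)
    c=r.get_calibration(n);print(c)
s=r.get_state();print(s["clock"],s["tool_pos"],s["eef_rot"],s["opening"])
E
```

```text
{'intrinsics': array([[436.5654335 ,   0.        , 275.60418026],
       [  0.        , 436.5654335 , 214.02752399],
       [  0.        ,   0.        ,   1.        ]]), 'pose': array([[-0.00145727,  0.99531234, -0.09670168,  0.47009953],
       [-0.99996726, -0.00222014, -0.00778181,  0.00747672],
       [-0.00796002,  0.09668717,  0.99528299,  1.16962316],
       [ 0.        ,  0.        ,  0.        ,  1.        ]])}
{'intrinsics': array([[522.48329804,   0.        , 285.55803414],
       [  0.        , 522.48329804, 211.23228959],
       [  0.        ,   0.        ,   1.        ]]), 'pose': array([[ 8.75172937e-01,  3.41574893e-01, -3.42635262e-01,
         1.30806896e-01],
       [-4.83810161e-01,  6.17527097e-01, -6.20151605e-01,
        -7.96595553e-01],
       [-2.41659981e-04,  7.08510323e-01,  7.05700407e-01,
         1.01559895e+00],
       [ 0.00000000e+00,  0.00000000e+00,  0.00000000e+00,
         1.00000000e+00]])}
0.1 [ 0.14036647 -0.60842478  0.23797899] [ 9.93575030e-01  1.13172088e-01 -1.45258213e-04 -8.46587967e-04] 0.995896243507483
```

View pics/top0.png

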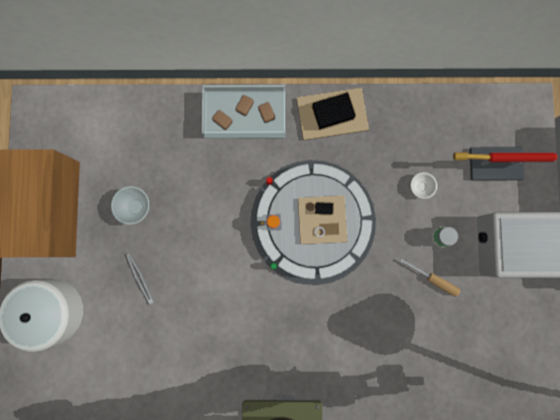

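View pics/side0.png

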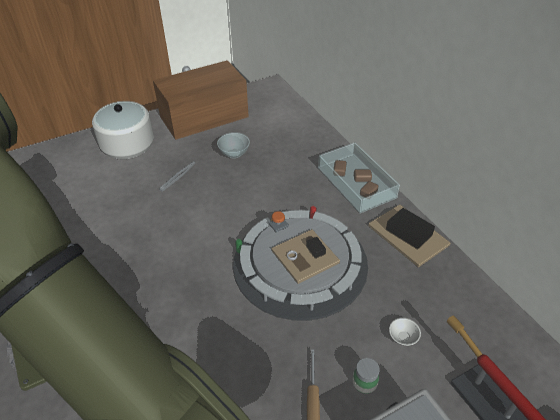

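Top view: orange cap at about (274,222), green post (274,266), red post (270,181), and board centre (322,219). The green post is on the near side (towards the robot). I'll measure these from colour blobs in both cameras.

Run:
```python
from h import *
R={"orange":((5,150,120),(16,255,255)),"green":((50,120,60),(85,255,255)),"red":((174,150,80),(180,255,255))}
for n,(x0,x1,y0,y1) in {"top":(245,380,155,290),"side":(225,375,195,320)}.items():
    p=cv2.imread(f"pics/{n}0.png");hsv=cv2.cvtColor(p,cv2.COLOR_BGR2HSV);d=np.load(n+"d.npy")
    for k,(a,b) in R.items():
        m=cv2.inRange(hsv,a,b)
        if k=="red": m|=cv2.inRange(hsv,(0,150,80),(3,255,255))
        mm=np.zeros_like(m);mm[y0:y1,x0:x1]=m[y0:y1,x0:x1]
        v,u=np.nonzero(mm)
        if len(u)==0: print(n,k,None);continue
        P=np.array([back(n,a_,b_,d=d[b_,a_]) for a_,b_ in zip(u,v)])
        zt=.080 if k=="orange" else .046
        t=P[P[:,2]>zt-.006]
        print(n,k,len(u),u.mean().round(1),v.mean().round(1),"ray",back(n,u.mean(),v.mean(),z=zt).round(4),"top pts",len(t),t.mean(0).round(4) if len(t) else "", (t[:,:2].min(0)+t[:,:2].max(0)).round(4)/2 if len(t) else "")
# white index ring fit, top image, and disc/foot
    if n=="top":
        P=np.array([[back(n,u,v,d=d[v,u]) for u in range(240,390)] for v in range(150,295)])
        hs=hsv[150:295,240:390]
        w=(hs[...,2]>190)&(hs[...,1]<60)&(abs(P[...,2]-.042)<.006)
        q=P[w][:,:2]
        from scipy.optimize import least_squares
        f=least_squares(lambda s:np.hypot(*(q-s[:2]).T)-.136,q.mean(0),loss="soft_l1",f_scale=.005)
        rr=np.hypot(*(q-f.x).T);print("ring",len(q),f.x.round(4),np.percentile(rr,[5,50,95]).round(4))
    c=p[y0:y1,x0:x1];cv2.imwrite(f"pics/{n}c.png",cv2.resize(c,None,fx=4,fy=4,interpolation=cv2.INTER_CUBIC))
```

```text
top orange 123 272.7 221.2 ray [0.5578 0.0232 0.08  ] top pts 123 [0.5578 0.0232 0.0805] [0.55735 0.0226 ]
top green 33 273.4 265.5 ray [0.4471 0.0221 0.046 ] top pts 27 [0.4462 0.0224 0.0462] [0.447   0.02185]
top red 39 269.0 180.2 ray [0.668  0.0333 0.046 ] top pts 30 [0.6676 0.0344 0.0452] [0.6673  0.03465]Traceback (most recent call last):
  File "<stdin>", line 17, in <module>
  File "h.py", line 4, in back
    c=r.get_calibration(name);K=np.array(c["intrinsics"]);T=np.array(c["pose"])
ValueError: time passes only in moves, steps and waits
```

```bash
cat > h.py <<'E'
import numpy as np, cv2
from plant import r
_c={}
def back(name,u,v,z=None,d=None):
    if name not in _c:_c[name]=r.get_calibration(name)
    c=_c[name];K=np.array(c["intrinsics"]);T=np.array(c["pose"])
    x=(np.asarray(u)-K[0,2])/K[0,0];y=(np.asarray(v)-K[1,2])/K[1,1]
    ray=np.stack([x,-y,-np.ones_like(x)],-1)@T[:3,:3].T;o=T[:3,3]
    s=np.asarray(d)[...,None] if d is not None else ((z-o[2])/ray[...,2])[...,None]
    return o+s*ray
E
python3 - <<'E'
from h import *
from scipy.optimize import least_squares
n="top";p=cv2.imread("pics/top0.png");d=np.load("topd.npy");hs=cv2.cvtColor(p,cv2.COLOR_BGR2HSV)
u,v=np.meshgrid(np.arange(240,390),np.arange(150,295));P=back(n,u,v,d=d[v,u]);h=hs[v,u]
w=(h[...,2]>170)&(h[...,1]<60)&(abs(P[...,2]-.042)<.006)
q=P[w][:,:2];q=q[np.abs(np.hypot(*(q-[.56,.13-.24*0]).T))<9]
f=least_squares(lambda s:np.hypot(*(q-s[:2]).T)-.136,np.array([.56,-.085]),loss="soft_l1",f_scale=.01)
rr=np.hypot(*(q-f.x).T);print("ring",len(q),f.x.round(4),np.percentile(rr,[5,50,95]).round(4))
obs=np.array([[.5575,.0229],[.4468,.0222],[.6675,.0338]])
s=.158*np.sqrt(.5)
for sg in(1,-1):
    M=np.array([[.106,0],[s,s*sg],[s,-s*sg]])
    def F(t):
        c,k=np.cos(t[2]),np.sin(t[2]);return ((M@np.array([[c,k],[-k,c]])+t[:2])-obs).ravel()
    g=least_squares(F,[.56,-.085,1.57]);print(sg,g.x,g.fun.round(4))
# side view
n="side";p=cv2.imread("pics/side0.png");d=np.load("sided.npy");hs=cv2.cvtColor(p,cv2.COLOR_BGR2HSV)
for k,a,b,z in(("or",(5,150,120),(16,255,255),.08),("gr",(50,120,60),(85,255,255),.046),("red",(168,150,80),(180,255,255),.046)):
    m=cv2.inRange(hs,a,b);m[:195]=0;m[320:]=0;m[:,:225]=0;m[:,375:]=0
    v,u=np.nonzero(m);Q=back(n,u,v,d=d[v,u]);t=Q[abs(Q[:,2]-z)<.006]
    print(k,len(u),len(t),t.mean(0).round(4))
cv2.imwrite("pics/topc.png",cv2.resize(cv2.imread("pics/top0.png")[155:290,245:380],None,fx=4.4,fy=4.4,interpolation=cv2.INTER_CUBIC))
E
```

```text
ring 2327 [ 0.5635 -0.0828] [0.1264 0.1366 0.1462]
1 [ 0.56303198 -0.0833638   1.6233206 ] [-0.     -0.0004 -0.0012  0.0001  0.0012  0.0003]
-1 [ 0.55150411  0.13596395 -1.51829717] [-0.0004  0.0072 -0.001  -0.0037  0.0014 -0.0035]
or 102 101 [0.5593 0.0184 0.0796]
gr 11 11 [0.449  0.0167 0.0444]
red 0 0 [nan nan nan]<stdin>:21: RuntimeWarning: Mean of empty slice.
  ret = um.true_divide(
```

View pics/topc.png

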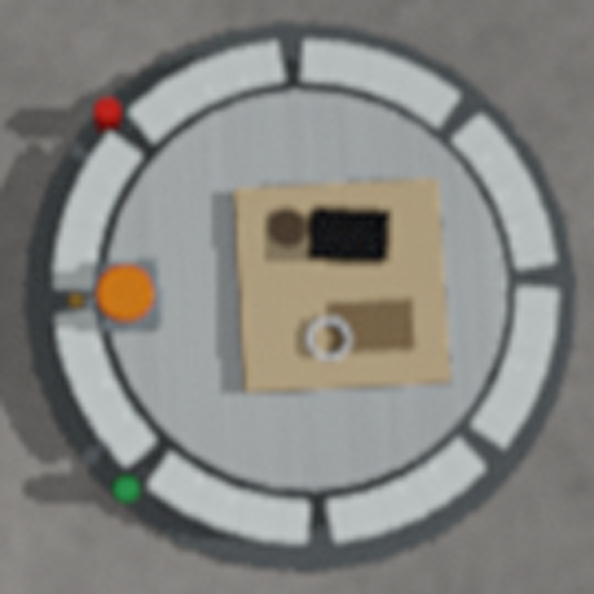

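Top crop: cap at (126,293) and its pin in the left-hand hole. Green post is at (127,489), one hole anticlockwise (+0.785), and the ring and block are on the board. Marker spacing (221 vs 223 mm) and the ring fit agree: hub ≈ (0.563,-0.084), cap ≈ (0.558,0.022). Next I check heights along the path.

Run:
```python
from h import *
d=np.load("topd.npy");u,v=np.meshgrid(np.arange(560),np.arange(420));P=back("top",u,v,d=d)[d>0]
a=np.array([.14,-.61]);b=np.array([.558,.022]);e=(b-a)/np.linalg.norm(b-a);w=P[:,:2]-a
s=w@e;t=w@np.array([-e[1],e[0]])
for k in np.arange(-.1,.9,.1):
    m=(s>k)&(s<k+.1)&(abs(t)<.14);print(round(k,1),m.sum(),P[m][:,2].max().round(3) if m.any() else None)
m=(np.hypot(P[:,0]-.563,P[:,1]+.084)<.12)&(P[:,2]>.082);print("above 82:",P[m].round(3)[:5])
```

```text
-0.1 2817 0.007
0.0 4151 0.007
0.1 4244 0.008
0.2 4127 0.032
0.3 4142 0.03
0.4 4043 0.021
0.5 3892 0.063
0.6 4179 0.085
0.7 4046 0.087
0.8 3730 0.05
above 82: [[ 0.606 -0.088  0.083]
 [ 0.603 -0.085  0.085]
 [ 0.603 -0.095  0.084]
 [ 0.601 -0.103  0.083]
 [ 0.601 -0.105  0.082]]
```

step_arm([
  [26,39,0,0,0,0,1],
  [28,42,0,0,0,0,1],
  [28,42,0,0,0,0,1],
  [28,42,0,0,0,0,1],
], force=20)

```text
clock: 0.5
tool_pos: [0.2504, -0.4434, 0.2385]
eef_rot: [0.994, 0.113, 0.0, -0.0]
contact_force: [0.5, -0.5, 0.7]
opening: 0.66
finger_force: 0.0
```

step_arm([
  [28,42,0,0,0,0,1],
  [28,42,0,0,0,0,1],
  [28,42,0,0,0,0,1],
  [28,42,0,0,0,0,1],
  [28,42,0,0,0,0,1],
  [28,42,0,0,0,0,1],
  [28,42,0,0,0,0,1],
  [28,42,0,0,0,0,1],
  [28,43,-20,0,0,0,1],
  [28,43,-30,0,0,0,1],
  [28,43,-30,0,0,0,1],
  [0,0,-30,0,0,0,1],
  [0,0,-20,0,0,0,1],
  [0,0,0,0,0,0,1],
  [0,0,0,0,0,0,1],
])

```text
clock: 2.0
tool_pos: [0.544, -0.0012, 0.1202]
eef_rot: [0.994, 0.113, -0.0, 0.0]
contact_force: [-0.3, 0.4, 1.1]
opening: 0.008
finger_force: 0.0
```

Run:
```python
from h import *
s=r.get_state();print(s["tool_pos"],s["contact_force"],s["opening"],s["q"])
p,_=r.snapshot("side");cv2.imwrite("pics/s1.png",cv2.resize(p[100:340,160:440],None,fx=2.5,fy=2.5))
```

```text
[ 0.54403817 -0.00119123  0.12017626] [-0.34425854  0.39956405  1.06625872] 0.00770753990687059 [-0.03351752  0.76037263 -0.08206681  1.91581289  0.12521341  0.47091935
 -1.54909065]
```

View pics/s1.png

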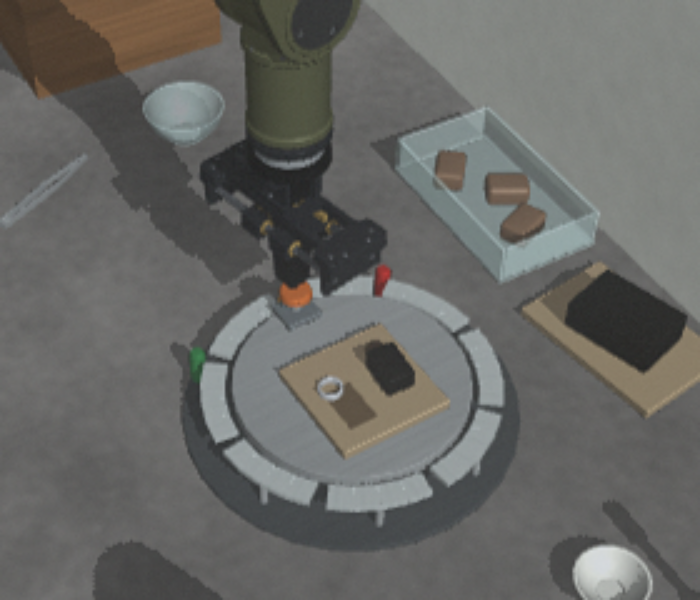

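The image shows the shut fingers at (290,270), short of the orange cap (296,295). I'll move over it, pre-turning -0.4 so joint 7 keeps its margin, then lower onto the cap.

step_arm([
  [7,11,0,0,0,-0.13,1],
  [7,12,0,0,0,-0.13,1],
  [0,0,0,0,0,-0.14,1],
  [0,0,-10,0,0,0,1],
  [0,0,-10,0,0,0,1],
  [0,0,-10,0,0,0,1],
  [0,0,-5,0,0,0,1],
  [0,0,-2,0,0,0,1],
  [0,0,0,0,0,0,1],
  [0,0,0,0,0,0,1],
])

```text
clock: 3.05
tool_pos: [0.5583, 0.0219, 0.0832]
eef_rot: [0.996, -0.086, 0.0, -0.0]
contact_force: [-0.5, 0.2, 0.2]
opening: 0.006
finger_force: 0.0
```

step_arm([
  [0,0,-2,0,0,0,1],
  [0,0,-2,0,0,0,1],
  [0,0,-2,0,0,0,1],
  [0,0,0,0,0,0,1],
])

```text
clock: 3.45
tool_pos: [0.5585, 0.022, 0.0773]
eef_rot: [0.996, -0.086, 0.0, -0.0]
contact_force: [0.9, 0.2, 4.9]
opening: 0.004
finger_force: 2.0
```

step_arm([
  [0,0,-2,0,0,0,1],
  [0,0,-2,0,0,0,1],
  [0,0,-2,0,0,0,1],
  [0,0,-1,0,0,0,1],
  [0,0,0,0,0,0,1],
  [0,0,0,0,0,0,1],
])

```text
clock: 4.05
tool_pos: [0.5586, 0.022, 0.0704]
eef_rot: [0.996, -0.087, 0.0, -0.0]
contact_force: [0.2, 1.1, 6.6]
opening: 0.003
finger_force: 3.2
```

Pressed about 10 mm at 6.4 N, so the pin should be clear. I'll work out the arc rows.

```bash
python3 -c "
import numpy as np
t=np.array([0,.02]+list(.02+.05*np.arange(1,16))+[.785]);x=-4.5*np.cos(t)-106.5*np.sin(t);y=106.5*np.cos(t)-4.5*np.sin(t)
X=np.round(x,1);Y=np.round(y,1)
print([[round(float(a),1),round(float(b),1),0,0,0,round(float(c),3),1] for a,b,c in zip(np.diff(X),np.diff(Y),np.diff(t))])"
```

```text
[[-2.1, -0.1, 0, 0, 0, 0.02, 1], [-5.3, -0.5, 0, 0, 0, 0.05, 1], [-5.3, -0.7, 0, 0, 0, 0.05, 1], [-5.3, -1.0, 0, 0, 0, 0.05, 1], [-5.1, -1.2, 0, 0, 0, 0.05, 1], [-5.1, -1.6, 0, 0, 0, 0.05, 1], [-5.1, -1.7, 0, 0, 0, 0.05, 1], [-4.9, -2.0, 0, 0, 0, 0.05, 1], [-4.8, -2.3, 0, 0, 0, 0.05, 1], [-4.7, -2.5, 0, 0, 0, 0.05, 1], [-4.6, -2.7, 0, 0, 0, 0.05, 1], [-4.5, -3.0, 0, 0, 0, 0.05, 1], [-4.2, -3.1, 0, 0, 0, 0.05, 1], [-4.2, -3.4, 0, 0, 0, 0.05, 1], [-3.9, -3.6, 0, 0, 0, 0.05, 1], [-3.8, -3.8, 0, 0, 0, 0.05, 1], [-1.1, -1.1, 0, 0, 0, 0.015, 1]]
```

step_arm([
  [0,0,-1,0,0,0,1],
  [-2,0,0,0,0,0.02,1],
  [-5.3,-0.6,0,0,0,0.05,1],
  [-5.3,-0.7,0,0,0,0.05,1],
  [-5.3,-1,0,0,0,0.05,1],
  [0,0,0,0,0,0,1],
])

```text
clock: 4.65
tool_pos: [0.54, 0.0193, 0.0695]
eef_rot: [1.0, -0.001, 0.0, 0.0]
contact_force: [1.0, -0.2, 6.2]
opening: 0.004
finger_force: 3.3
```

Run:
```python
from h import *
a=[]
for n,(x0,x1,y0,y1) in {"side":(220,380,180,320),"top":(240,385,150,295)}.items():
    p,_=r.snapshot(n);a.append(cv2.resize(p[y0:y1,x0:x1],(400,400),interpolation=cv2.INTER_CUBIC))
cv2.imwrite("pics/b1.png",np.hstack(a))
```

```text
(no output)
```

View pics/b1.png

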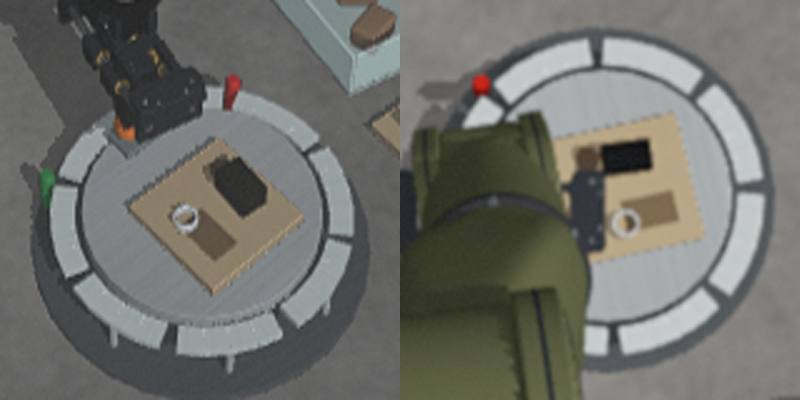

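Left: the board has turned with the hand (about 0.17 rad) and the cap is still under the fingers at (125,132). Ring and block are in place. Continuing the arc.

step_arm([
  [-5.1,-1.2,0,0,0,0.05,1],
  [-5.1,-1.6,0,0,0,0.05,1],
  [-5.1,-1.7,0,0,0,0.05,1],
  [-4.9,-2,0,0,0,0.05,1],
  [-4.8,-2.3,0,0,0,0.05,1],
  [-4.7,-2.5,0,0,0,0.05,1],
  [-4.6,-2.7,0,0,0,0.05,1],
  [-4.5,-3,0,0,0,0.05,1],
  [-4.2,-3.1,0,0,0,0.05,1],
  [-4.2,-3.4,0,0,0,0.05,1],
  [-3.9,-3.6,0,0,0,0.05,1],
  [-3.8,-3.8,0,0,0,0.05,1],
  [-1.1,-1.1,0,0,0,0.015,1],
  [0,0,0,0,0,0,1],
  [0,0,0,0,0,0,1],
])

```text
clock: 6.25
tool_pos: [0.4854, -0.0128, 0.0695]
eef_rot: [0.954, 0.301, 0.001, 0.001]
contact_force: [0.6, -0.4, 6.2]
opening: 0.006
finger_force: 3.4
```

Run:
```python
from h import *
from scipy.spatial.transform import Rotation as Rn
p,d=r.snapshot("side");np.save("sd2.npy",d);cv2.imwrite("pics/s2.png",p)
cv2.imwrite("pics/s2c.png",cv2.resize(p[190:325,215:385],None,fx=4.4,fy=4.4,interpolation=cv2.INTER_CUBIC))
# board angle from both side pictures: sand-coloured pixels, minAreaRect at z=.058
for f,dd in(("pics/side0.png","sided.npy"),("pics/s2.png","sd2.npy")):
    q=cv2.imread(f);h=cv2.cvtColor(q,cv2.COLOR_BGR2HSV);m=cv2.inRange(h,(8,50,60),(25,170,255))
    m[:215]=0;m[300:]=0;m[:,:255]=0;m[:,355:]=0
    v,u=np.nonzero(m);D=np.load(dd)[v,u];P=back("side",u,v,d=D);k=abs(P[:,2]-.058)<.006
    X=back("side",u[k],v[k],z=.058)[:,:2]
    print(cv2.minAreaRect((X*1000).astype(np.float32)),k.sum())
```

```text
((563.655517578125, -75.69019317626953), (120.23161315917969, 184.67559814453125), 2.7197470664978027) 1545
((551.91357421875, -75.96087646484375), (123.85554504394531, 190.5987548828125), 47.35581970214844) 1557
```

View pics/s2c.png

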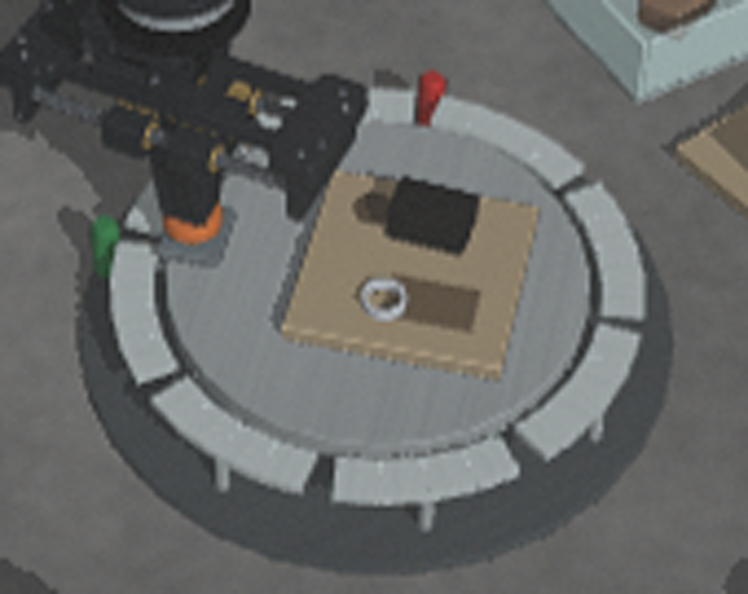

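The cap is at (195,220), next to the hole by the green post (105,245). The board measures 44.6° turned, so it is aligned to under 1 mm at the pin. Releasing slowly.

step_arm([
  [0,0,-0.5,0,0,0,1],
  [0,0,1.5,0,0,0,1],
  [0,0,1.5,0,0,0,1],
  [0,0,1.5,0,0,0,1],
  [0,0,1.5,0,0,0,1],
  [0,0,0,0,0,0,1],
])

```text
clock: 6.9
tool_pos: [0.4853, -0.0128, 0.075]
eef_rot: [0.954, 0.301, 0.001, 0.001]
contact_force: [1.1, -1.4, 4.7]
opening: 0.008
finger_force: 2.5
```

Still 4.7 N at 5 mm pressed. That is above the catch depth, so the pin is rising in the hole.

step_arm([
  [0,0,2,0,0,0,1],
  [0,0,2,0,0,0,1],
  [0,0,3,0,0,0,1],
  [0,0,10,0,0,0,1],
  [0,0,30,0,0,0,1],
  [0,0,40,0,0,0,1],
  [0,0,40,0,0,0,1],
  [-30,30,20,0,0,0,1],
  [-30,30,0,0,0,0,1],
  [-30,30,0,0,0,0,1],
  [0,0,0,0,0,0,1],
  [0,0,0,0,0,0,1],
])

```text
clock: 8.1
tool_pos: [0.3932, 0.0782, 0.2219]
eef_rot: [0.953, 0.303, -0.0, 0.0]
contact_force: [0.3, -0.5, -0.6]
opening: 0.004
finger_force: 0.0
```

Run:
```python
from h import *
p,d=r.snapshot("side");cv2.imwrite("pics/s3.png",cv2.resize(p[190:325,215:385],None,fx=4.4,fy=4.4,interpolation=cv2.INTER_CUBIC))
h=cv2.cvtColor(p,cv2.COLOR_BGR2HSV);m=cv2.inRange(h,(5,150,120),(16,255,255));m[:195]=0;m[320:]=0;m[:,:225]=0;m[:,375:]=0
v,u=np.nonzero(m);P=back("side",u,v,d=d[v,u]);print(len(u),P.mean(0),np.percentile(P[:,2],[50,80,95]))
s=r.get_state();print(s["tool_pos"],s["contact_force"])
```

```text
110 [ 0.4868677  -0.01536602  0.07950999] [0.07965241 0.08121016 0.08287143]
[0.39418127 0.07745791 0.22178932] [ 0.56564334 -0.52783821 -0.03432145]
```

View pics/s3.png

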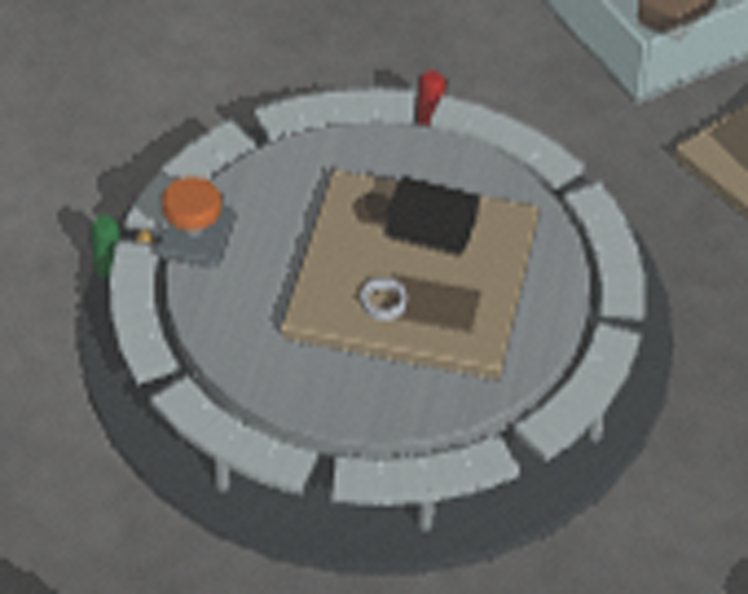

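The cap is fully out (top at 80 mm), the brass pin shows at (147,238) in the slot by the green post, and the ring and block are in place. The hand is clear.

```bash
python3 -c "
from plant import r
print(r.finish_job())"
```

```text
the job is handed in; nothing more can be done
None
```

The turntable is at the green-marked hole with the plunger out and its pin locked. In the last picture the ring and block were in place on the board and the hand was clear; the job is handed in, but no verdict came back.

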